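Set the air valve to half open

TASK

The staple gun needs only a gentle air supply: swing the long lever handle of the bench air valve to half open, midway between straight across its pipe (shut) and in line with its pipe (fully open), and let go of it. Leave the other valve's short T handle as it is.

Things in the scene. Friction and masses are not known exactly. Their poses are not given: they have to be found in the camera images.
- lever_board: Air valve with the long lever, on a plywood board 110 x 240 x 18 mm fixed to the bench. Origin at bench height under the lever's vertical pivot; y axis along the steel pipe (55 mm up), z up. At y = +93 mm stands a filter (clear bowl, black cap), 50 mm wide, 126 mm high. Below the lever a round plate (radius 45 mm, 91 mm up) has three ribs at its edge, out to 60 mm: shut, half, fully open.
- lever (a joint): Lever angle, rad: 0 = shut, across the pipe, pointing to the board's -x; 1.571 = fully open, in line with the pipe, pointing to the board's -y; it grows anticlockwise seen from above. Half open is 0.785. Stops at both ends, no spring: dry friction of 0.25 N m (2 to 3 N at the grip) holds it where it is left. Starts shut or nearly so.
- lever_grip (a point): Centre of the black sleeve on the long lever, 101 mm from the pivot, 100 mm above the bench. Sleeve 62 mm long, 20 mm wide, 16 mm high; the free end is 31 mm further out. This frame's -x axis points along the lever from pivot to free end; z is up. Under the sleeve, shut to half open, 74 mm are free down to the board.
- tee_end (a point): One end of the other valve's short T handle (bar 70 mm long, 14 mm wide, top 109 mm above the bench), the bar's centre 32 mm from here along -y of this frame. That valve has a round gauge and no filter bowl and stands on its own similar board to one side of the first. Not to be moved.

How it is judged:
By the outcome, as a careful person would: the job done as asked, in the order asked, and still so for the second after the job is handed in, with the robot touching nothing.
It also fails if it takes over 32 s, if anything falls off the work surface, if the arm or the gripper's body presses on something with over 40 N, if the wrist force passes 120 N, or if a joint passes its speed limit or range.

ROBOT

A 6-joint arm with a two-finger parallel gripper is mounted at the origin on the work surface. World frame = base frame: x ahead of the robot, y to its left, z up, the work surface at z = 0. Lengths are in m, angles in degrees, forces in N, time in s.
With the tool pointing down it reaches from about 0.375 to 0.9 m from the base axis. Payload 3.1 kg.
Tool frame: the origin (TCP) lies on the centre line of the jaws, within the pads' length; the fingertips stand 25 mm ahead of it and the grasp point (between the pads) lies 6 mm ahead of it; y points along the fingers, x is the direction in which the jaws open and shut, and the axes are right-handed (so a half turn about y gives the same grasp; the last joint's range is limited). The gripper opens to 87 mm and grips with 3 to 60 N. Pads are 19 mm wide; open, the fingers measure 117 mm over their backs; the gripper's body (75 mm by 190 mm) begins 51 mm behind the grasp point.
Start: joints at [54.803, 30.224, 82.088, -0, 67.689, -10.227], TCP at [0.264, 0.567, 0.221] pointing down, gripper open.
Joint ranges: [-176.69, 176.69], [-43.24, 126.21], [12.49, 139.97], [-82, 262], [0, 151.66], [-163.58, 163.58]. Speed limits (degrees/s): [159.86, 159.86, 180, 180, 180, 180].

INTERFACE

Orientations are given as a 3x3 rotation matrix whose columns are the frame's x, y, z axes.
In Python, from rig import * gives the robot as it stands.
- The arm moves only by the tool play_rows, never from a script. Its argument "commands" is a list of rows, each a list of 2 entries, a list of its own where there are three numbers: the shift along the world's x, y, z in m, then the turn, a rotation vector about the world's x, y, z in rad. A call has 1 to 10 rows; each row is the pose to reach, as a shift and turn from the pose commanded when the call began; what a row does not reach only later rows make up. A row lasts 1/8 s, in which the tool goes at most 62.5 mm and 10.7 degrees, less where a joint would pass 70% of its speed; a pose out of reach is approached as far as the arm can. A call with a gripper value outside its range is refused whole. "gripper" is the finger opening in m, from 0 to 0.087, set as the call begins (left out, the last holds). The fingers move at their own pace and stop on an object; the grip force is fixed at half the most. Time passes only in rows, so rows that repeat a pose let the fingers close. It gives the time, the measured TCP pose, the force and the opening at its end, in the units of the state.
- read_state(): the state, without advancing time (a new reading comes with each control period).
- capture(name): name is "scene" or "side" or "wrist"; returns a dict with "frame" (420x560x3 uint8, red, green, blue), "depth" (420x560 float32, m along the optical axis (not along the pixel's ray), 0 where there is no reading), "mtx" (3x3 intrinsics, pixels), "cam_to_world" (4x4, takes a point from camera to world coordinates); the wrist camera has in their place "hand_eye" (4x4, takes a point from camera to tool coordinates, whose origin is the TCP and whose axes are the tool frame's). Camera axes: x right, y down, z forward; pixel columns grow to the right and rows downward; lengths in m; the calibration is good to about 2 mm. A picture is of the moment at which its call begins: read the wrist's pose just before it.
- hand_in(): hands the job in, once; it reports no verdict.
The state is a dict: "time_s": time; "joint_positions": joint angles; "qvel": joint speeds; "tau": joint torques, N m; "position": TCP position; "tcp_rot": TCP orientation; "force": force on the tool from outside, world axes, zero at the start; "moment": the same for the moment, N m; "opening": opening from 0.0 (shut) to 1.0 (fully open).
Only numpy, scipy, OpenCV 4.12 (cv2) and the standard library are available. Lean on these libraries where they do the work, as an engineer would, in place of code of your own. Each camera call takes 0.05 s, during which the arm holds its last target. There are 200 camera calls.

## Working session

There is one attempt and no reset: what is moved stays moved. The work goes in short steps, Python scripts to look and compute and a tool call to move; the robot and the scene stay as the last step left them, time stands still between calls to the robot, and variables do not carry over. Pictures are saved under pics/ and viewed, about 8 in all and at most 12, crops included, and the job is handed in when it is done.

Besides the shell and the picture viewer there is one more tool, called after "Call:" as name([rows], argument=value, ...), one row to a line, values as JSON. play_rows: Moves the arm, as the interface text tells. Its arguments: {"type":"object","properties":{"commands":{"type":"array"},"gripper":{"type":"number"}},"required":["commands"]}

```bash
mkdir -p pics; cat > h.py <<'E'
from rig import *
import numpy as np, cv2
def snap(n,f):
    s=read_state(); c=capture(n); cv2.imwrite(f'pics/{f}.png',c['frame'][:,:,::-1])
    T=c.get('cam_to_world')
    if T is None:
        W=np.eye(4);W[:3,:3]=np.array(s['tcp_rot']);W[:3,3]=s['position'];T=W@c['hand_eye']
    np.savez(f'pics/{f}.npz',d=c['depth'],m=c['mtx'],T=T,f=c['frame'])
def pt(f,u,v,r=1):
    z=np.load(f'pics/{f}.npz');d=z['d'][v-r:v+r+1,u-r:u+r+1];d=np.median(d[d>0])
    return (z['T']@np.r_[np.linalg.inv(z['m'])@[u,v,1]*d,1])[:3].round(4)
E
python3 - <<'E'
from h import *
snap('scene','s1');snap('side','d1');s=read_state();print(s)
a=cv2.imread('pics/s1.png');b=cv2.imread('pics/d1.png')
E
```

```text
{'time_s': 0.1, 'joint_positions': array([ 5.48038851e+01,  3.02722027e+01,  8.21500235e+01, -8.59392539e-04,
        6.76897115e+01, -1.02273352e+01]), 'qvel': array([-0.02955521, -0.01263464, -0.13201682, -0.00657476, -0.01241049,
        0.05644238]), 'tau': array([-5.62568239e-04, -4.40989280e+01, -1.77148694e+01,  6.34425762e-02,
        5.34704479e-02, -4.16638568e-05]), 'position': array([0.26341171, 0.56603859, 0.22027947]), 'tcp_rot': array([[ 4.22118108e-01, -1.11471675e-03, -9.06540159e-01],
       [ 9.06538801e-01, -1.60451447e-03,  4.22119448e-01],
       [-1.92510042e-03, -9.99998091e-01,  3.33239374e-04]]), 'force': array([-0.44931152,  0.10869312,  0.90174008]), 'moment': array([-0.01421926,  0.01032578,  0.0093314 ]), 'opening': 0.9995153624489054}
```

View pics/s1.png

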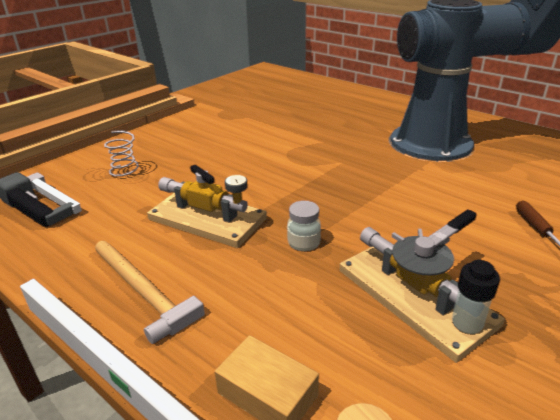

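View pics/d1.png

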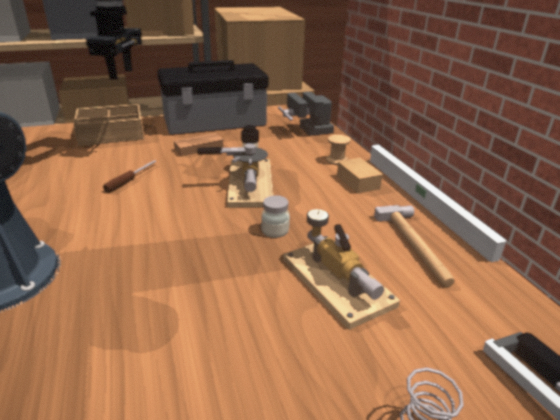

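The scene view shows the lever valve at about (425,255): lever hub (425,243), black sleeve (460,222), and filter (475,295). The T valve is at (203,185), well to one side. The side view shows the same lever at about (225,150).

```bash
python3 - <<'E'
from h import *
a=cv2.imread('pics/s1.png')[190:360,330:510]
cv2.imwrite('pics/c1.png',cv2.resize(a,None,fx=4,fy=3.5,interpolation=cv2.INTER_CUBIC))
for n,u,v in [('sl',448,228),('sl',455,222),('sl',462,217),('sl',470,213),('hub',427,243),('cap',480,272),('board L',345,268),('pipe',368,238),('jar',303,210),('tee',203,175),('plate',410,250),('brd',375,282)]: print(n,u,v,pt('s1',u,v))
E
```

```text
sl 448 228 [0.4891 0.2365 0.1017]
sl 455 222 [0.4733 0.2405 0.106 ]
sl 462 217 [0.4545 0.2441 0.1069]
sl 470 213 [0.4346 0.2495 0.1062]
hub 427 243 [0.554  0.2307 0.1089]
cap 480 272 [0.5887 0.3179 0.124 ]
board L 345 268 [0.5782 0.1105 0.0142]
pipe 368 238 [0.5385 0.1267 0.0607]
jar 303 210 [0.5538 0.0031 0.0737]
tee 203 175 [ 0.6131 -0.1842  0.1058]
plate 410 250 [0.5571 0.2082 0.0869]
brd 375 282 [0.5794 0.1681 0.0163]
```

View pics/c1.png

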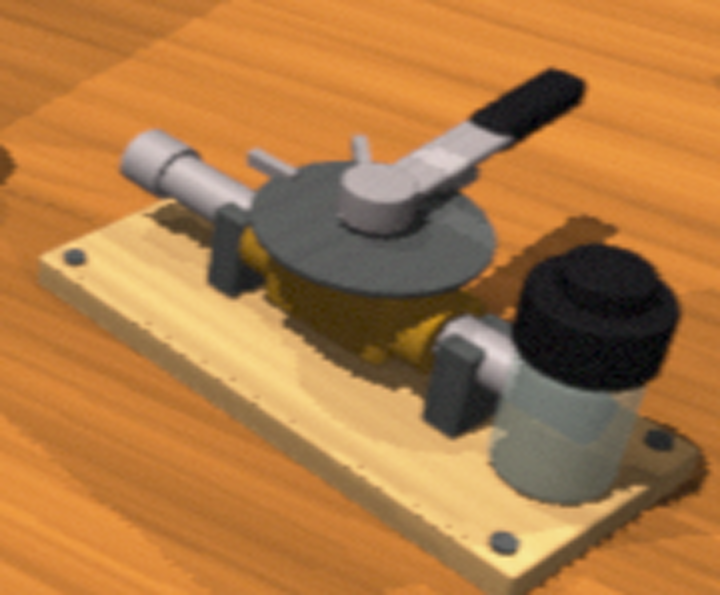

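Pivot is near (0.56,0.227), and the lever points at about 167° in the world frame. I'll move above the sleeve and look with the wrist camera.

Call:
play_rows([
  [[0.02,-0.03,0.03],[0,0,0.02]],
  [[0.05,-0.08,0.05],[0,0,0.06]],
  [[0.08,-0.13,0.06],[0,0,0.1]],
  [[0.11,-0.18,0.06],[0,0,0.14]],
  [[0.135,-0.23,0.06],[0,0,0.18]],
  [[0.16,-0.275,0.06],[0,0,0.2]],
  [[0.18,-0.31,0.06],[0,0,0.2]],
  [[0.19,-0.325,0.06],[0,0,0.2]],
  [[0.19,-0.325,0.06],[0,0,0.2]],
], gripper=0.06)

```text
time_s: 1.23
position: [0.4541, 0.2412, 0.2809]
tcp_rot: [[0.236, -0.001, -0.972], [0.972, 0.0, 0.236], [0.0, -1.0, 0.001]]
force: [-0.2, -0.5, 0.2]
opening: 0.686
```

```bash
python3 - <<'E'
from h import *
snap('wrist','w1');s=read_state();print(s['position'],s['tcp_rot'].round(3),s['joint_positions'].round(1),s['time_s'])
a=cv2.imread('pics/w1.png');cv2.imwrite('pics/w1b.png',cv2.resize(a,(800,600)))
E
```

```text
[0.45344007 0.24195318 0.28090751] [[ 0.234 -0.001 -0.972]
 [ 0.972  0.001  0.234]
 [ 0.    -1.     0.001]] [ 15.6  17.6  93.5   0.1  69.  -60.9] 1.275
```

View pics/w1b.png

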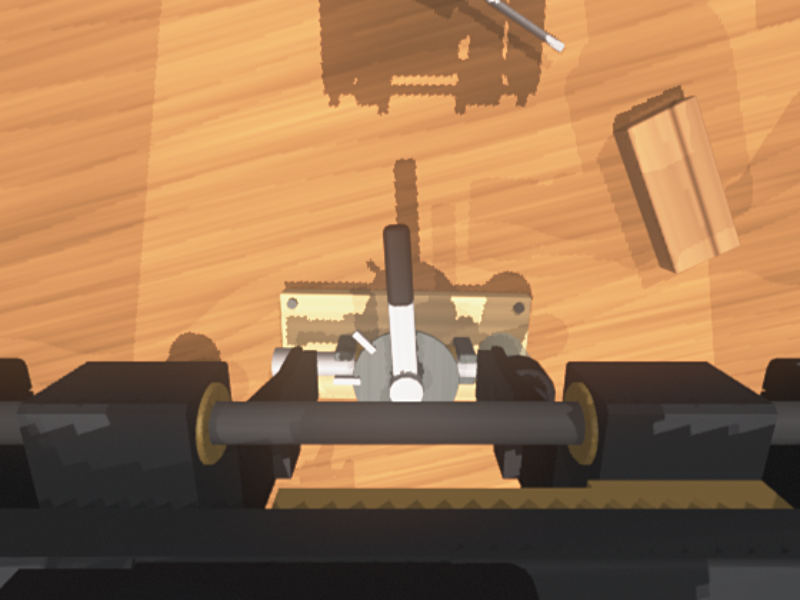

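Wrist view (800 px): lever tip at (397,228), sleeve end (400,303), hub (406,388); half rib (363,342), open rib (347,380); board edge (282,293)–(530,296).

```bash
python3 - <<'E'
from h import *
z=np.load('pics/w1.npz')
def at(u,v,h):
    r=z['T'][:3,:3]@np.linalg.inv(z['m'])@[u*.7,v*.7,1];o=z['T'][:3,3];return (o+r*(h-o[2])/r[2])
ang=lambda d:np.degrees(np.arctan2(d[1],d[0]))
P=at(406,388,.109);t=at(397,230,.106);q=at(400,303,.106)
a,b=at(282,293,.018),at(530,296,.018);n1,n2=at(292,303,.018),at(518,308,.018)
print('hub',P,'tip',t,'sleeve in',q,'dirs',ang(t-P),ang(t-q));print('board',ang(b-a)+90,ang(n2-n1)+90,np.linalg.norm(b-a),(a+b)/2)
for n,u,v in [('half o',357,335),('half i',372,350),('open o',336,380),('open i',358,381)]:
    r=at(u,v,.094);print(n,ang(r-P),np.linalg.norm((r-P)[:2]))
# depth clouds: sleeve line, board plane points
def cloud(f):
    y=np.load(f'pics/{f}.npz');d=y['d'];v,u=np.nonzero((d>0)&(d<2));k=np.linalg.inv(y['m'])@np.c_[u,v,np.ones(len(u))].T*d[v,u]
    return (y['T'][:3,:3]@k).T+y['T'][:3,3]
for f in('w1','s1'):
    c=cloud(f);e=c[:,:2]-P[:2]
    m=(c[:,2]>.1)&(c[:,2]<.112)&(np.linalg.norm(e,axis=1)<.15)&(e[:,0]<-.06)&(abs(e@[.231,.973])<.03)
    vx,vy,x0,y0=cv2.fitLine(c[m,:2].astype(np.float32),cv2.DIST_HUBER,0,.001,.001).ravel();print(f,'lever',m.sum(),ang([-abs(vx),-vy*np.sign(vx)]),x0,y0)
    m=(abs(c[:,2]-.018)<.006)&(np.linalg.norm(e,axis=1)<.16)
    (cx,cy),sz,an=cv2.minAreaRect(c[m,:2].astype(np.float32));print(' board',(cx,cy),sz,an)
E
```

```text
hub [0.54836494 0.22628513 0.109     ] tip [0.42529803 0.24871695 0.106     ] sleeve in [0.47961668 0.23791722 0.106     ] dirs 169.6699109775416 168.75499417374562
board 165.62954631755838 165.02234555984413 0.23595387031534412 [0.49839216 0.24027851 0.018     ]
half o -148.65207451311292 0.055465528396394695
half i -147.50192152643672 0.03795437497384829
open o -103.35290540437555 0.057453145389459136
open i -101.88834885388482 0.03933586003504382
w1 lever 1146 169.48618 0.45344585 0.24248017
 board (0.5515691637992859, 0.22521349787712097) (0.24007944762706757, 0.11096345633268356) 75.2660140991211
s1 lever 336 163.86215 0.45721686 0.24683388
 board (0.5529970526695251, 0.22624555230140686) (0.24150361120700836, 0.1109466403722763) 75.4276351928711
```

Lever is at about +4° from shut (169.5° against the board's -x at 165.3°). The ribs put half at about 211°, the board at 210.3°. Descend and grip the sleeve.

Call:
play_rows([
  [[0,0,-0.04],[0,0,0.03]],
  [[0,0,-0.08],[0,0,0.054]],
  [[0,0,-0.12],[0,0,0.054]],
  [[0,0,-0.155],[0,0,0.054]],
  [[0,0,-0.175],[0,0,0.054]],
  [[0,0,-0.175],[0,0,0.054]],
])

```text
time_s: 2.02
position: [0.4518, 0.2427, 0.1047]
tcp_rot: [[0.179, -0.004, -0.984], [0.984, -0.001, 0.179], [-0.001, -1.0, 0.004]]
force: [0.1, -0.8, 0.3]
opening: 0.688
```

Call:
play_rows([
  [[0,0,0],[0,0,0]],
  [[0,0,0],[0,0,0]],
  [[0,0,0],[0,0,0]],
  [[0,0,0],[0,0,0]],
  [[0,0,0],[0,0,0]],
], gripper=0.0)

```text
time_s: 2.65
position: [0.454, 0.2417, 0.1064]
tcp_rot: [[0.181, 0.001, -0.983], [0.983, 0.0, 0.181], [0.001, -1.0, -0.001]]
force: [0.8, -1.6, 7.8]
opening: 0.208
```

```bash
python3 - <<'E'
from h import *
s=read_state();print(s['position'],s['force'],s['opening']*87,s['time_s'])
P=np.array([.5515,.2252]);r=s['position'][:2]-P
print(np.hypot(*r),np.degrees(np.arctan2(r[1],r[0]))%360)
for k in range(1,9):
    a=np.radians(41.2*k/8);R=np.array([[np.cos(a),-np.sin(a)],[np.sin(a),np.cos(a)]]);print((R@r-r).round(4),round(a,3))
E
```

```text
[0.4540496  0.24168294 0.10644058] [ 0.79287831 -1.60551403  7.8071382 ] 18.07872916235027 2.65
0.09883455006177513 170.39975136377518
[-0.0011 -0.0088] 0.09
[-0.0014 -0.0177] 0.18
[-0.0009 -0.0266] 0.27
[ 0.0004 -0.0353] 0.36
[ 0.0025 -0.044 ] 0.449
[ 0.0054 -0.0524] 0.539
[ 0.009  -0.0605] 0.629
[ 0.0133 -0.0683] 0.719
```

Call:
play_rows([
  [[-0.0011,-0.0088,0],[0,0,0.09]],
  [[-0.0014,-0.0177,0],[0,0,0.18]],
  [[-0.0009,-0.0266,0],[0,0,0.27]],
  [[0.0004,-0.0353,0],[0,0,0.36]],
  [[0.0025,-0.044,0],[0,0,0.449]],
  [[0.0054,-0.0524,0],[0,0,0.539]],
  [[0.009,-0.0605,0],[0,0,0.629]],
  [[0.0133,-0.0683,0],[0,0,0.719]],
  [[0.0133,-0.0683,0],[0,0,0.719]],
  [[0.0133,-0.0683,0],[0,0,0.719]],
])

```text
time_s: 3.9
position: [0.4669, 0.1734, 0.1061]
tcp_rot: [[-0.51, -0.0, -0.86], [0.86, 0.0, -0.51], [0.0, -1.0, 0.0]]
force: [-0.3, 0.7, -0.2]
opening: 0.006
```

```bash
python3 - <<'E'
from h import *
s=read_state();P=np.array([.5515,.2252]);r=s['position'][:2]-P
print(s['position'],s['force'],s['opening']*87,np.hypot(*r),np.degrees(np.arctan2(r[1],r[0]))%360,np.degrees(np.arctan2(s['tcp_rot'][1,0],s['tcp_rot'][0,0]))+90)
E
```

```text
[0.46687188 0.17337792 0.10612193] [-0.34257385  0.71149201 -0.24919798] 0.5096607459687786 0.09923430418258822 211.48124459493886 210.69382748822352
```

The fingers closed to zero, so the sleeve slipped out. Time to look.

```bash
python3 - <<'E'
from h import *
snap('scene','s2');snap('wrist','w2')
a=cv2.imread('pics/s2.png')[170:350,320:520];b=cv2.imread('pics/w2.png')
cv2.imwrite('pics/c2.png',np.hstack([cv2.resize(a,(400,360),interpolation=cv2.INTER_CUBIC),cv2.resize(b,(400,300))[:, :].copy() if 0 else cv2.resize(b,(400,360))]))
E
```

```text
(no output)
```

View pics/c2.png

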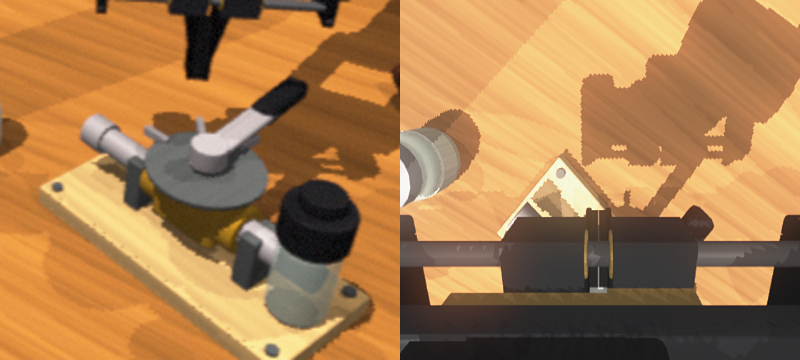

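```bash
python3 - <<'E'
from h import *
z=np.load('pics/s2.npz');T=np.linalg.inv(z['T'])
for p in [(.467,.1734,.081),(.467,.1734,.106),(.454,.2417,.1)]:
    q=z['m']@(T@np.r_[p,1])[:3];print(p,(q[:2]/q[2]).round(1))
for v in range(170,212,4): print(v,[pt('s2',u,v,0) for u in (415,420,424)])
for u,v in [(448,228),(455,222),(462,217)]:print(pt('s2',u,v),pt('s1',u,v))
E
```

```text
(0.467, 0.1734, 0.081) [415.2 218.4]
(0.467, 0.1734, 0.106) [417.2 205.9]
(0.454, 0.2417, 0.1) [459.9 219.9]
170 [array([0.5115, 0.1784, 0.1939]), array([0.5056, 0.1837, 0.1932]), array([0.5015, 0.1881, 0.1929])]
174 [array([0.5097, 0.1786, 0.1865]), array([0.507 , 0.1852, 0.1875]), array([0.503 , 0.1897, 0.1874])]
178 [array([0.4831, 0.1688, 0.1643]), array([0.4804, 0.1757, 0.1656]), array([0.4579, 0.1735, 0.1547])]
182 [array([0.4835, 0.1699, 0.1577]), array([0.4739, 0.1742, 0.1549]), array([0.4693, 0.1789, 0.1545])]
186 [array([0.4828, 0.1707, 0.1504]), array([0.4779, 0.1768, 0.1503]), array([0.4744, 0.182 , 0.1506])]
190 [array([0.4843, 0.1723, 0.1444]), array([0.4768, 0.1775, 0.1427]), array([0.4757, 0.1835, 0.1444])]
194 [array([0.4815, 0.1722, 0.1355]), array([0.4774, 0.1788, 0.136 ]), array([0.4743, 0.1841, 0.1365])]
198 [array([0.4814, 0.1732, 0.1284]), array([0.475 , 0.1789, 0.1274]), array([0.475 , 0.1854, 0.1299])]
202 [array([0.4829, 0.1748, 0.1222]), array([0.4759, 0.1804, 0.1208]), array([0.4728, 0.1857, 0.1214])]
206 [array([0.4814, 0.1753, 0.1139]), array([0.4755, 0.1813, 0.1133]), array([0.4744, 0.1874, 0.1152])]
210 [array([ 0.3206,  0.1134, -0.0027]), array([ 0.3164,  0.1222, -0.0013]), array([0.4739, 0.1884, 0.1076])]
[0.4881 0.2362 0.1009] [0.4891 0.2365 0.1017]
[0.4742 0.2407 0.1066] [0.4733 0.2405 0.106 ]
[0.4545 0.2441 0.1069] [0.4545 0.2441 0.1069]
```

The scene depth puts the fingertips at z≈0.106, about 25 mm higher than stated. They only pinched the sleeve's top edge and slid off, and the lever did not move. I'll lift, open, return and go 24 mm deeper, since there are 74 mm free below the sleeve.

Call:
play_rows([
  [[0,0,0.03],[0,0,0]],
  [[-0.004,0.008,0.04],[0,0,-0.09]],
  [[-0.008,0.016,0.04],[0,0,-0.18]],
  [[-0.011,0.025,0.04],[0,0,-0.27]],
  [[-0.013,0.034,0.04],[0,0,-0.36]],
  [[-0.014,0.042,0.04],[0,0,-0.45]],
  [[-0.014,0.051,0.04],[0,0,-0.54]],
  [[-0.014,0.06,0.04],[0,0,-0.63]],
  [[-0.0133,0.0683,0.04],[0,0,-0.719]],
  [[-0.0133,0.0683,0.04],[0,0,-0.719]],
], gripper=0.06)

```text
time_s: 5.25
position: [0.4536, 0.2422, 0.1461]
tcp_rot: [[0.179, 0.0, -0.984], [0.984, 0.0, 0.179], [0.0, -1.0, -0.0]]
force: [-0.5, -0.3, 0.1]
opening: 0.691
```

Call:
play_rows([
  [[0,0,-0.025],[0,0,0]],
  [[0,0,-0.05],[0,0,0]],
  [[0,0,-0.064],[0,0,0]],
  [[0,0,-0.064],[0,0,0]],
])

```text
time_s: 5.75
position: [0.4531, 0.2412, 0.0813]
tcp_rot: [[0.18, -0.002, -0.984], [0.984, -0.001, 0.18], [-0.001, -1.0, 0.002]]
force: [-0.2, -0.1, -0.4]
opening: 0.687
```

Call:
play_rows([
  [[0,0,0],[0,0,0]],
  [[0,0,0],[0,0,0]],
  [[0,0,0],[0,0,0]],
  [[0,0,0],[0,0,0]],
  [[0,0,0],[0,0,0]],
  [[0,0,0],[0,0,0]],
  [[0,0,0],[0,0,0]],
], gripper=0.0)

```text
time_s: 6.62
position: [0.4536, 0.2415, 0.0823]
tcp_rot: [[0.18, -0.0, -0.984], [0.984, -0.0, 0.18], [-0.0, -1.0, 0.0]]
force: [-0.5, -0.2, 3.7]
opening: 0.227
```

```bash
python3 - <<'E'
from h import *
s=read_state();print(s['position'],s['force'],s['opening']*87,s['time_s'])
E
```

```text
[0.45357317 0.24153614 0.08232804] [-0.49245719 -0.21415613  3.74036391] 19.72045958971042 6.625
```

It now holds the full 20 mm width. Swing.

Call:
play_rows([
  [[-0.0011,-0.0088,0],[0,0,0.09]],
  [[-0.0014,-0.0177,0],[0,0,0.18]],
  [[-0.0009,-0.0266,0],[0,0,0.27]],
  [[0.0004,-0.0353,0],[0,0,0.36]],
  [[0.0025,-0.044,0],[0,0,0.449]],
  [[0.0054,-0.0524,0],[0,0,0.539]],
  [[0.009,-0.0605,0],[0,0,0.629]],
  [[0.0133,-0.0683,0],[0,0,0.719]],
  [[0.0133,-0.0683,0],[0,0,0.719]],
  [[0.0133,-0.0683,0],[0,0,0.719]],
])

```text
time_s: 7.88
position: [0.467, 0.1733, 0.0823]
tcp_rot: [[-0.511, 0.0, -0.859], [0.859, -0.0, -0.511], [-0.0, -1.0, -0.0]]
force: [-2.1, -0.9, 4.9]
opening: 0.23
```

```bash
python3 - <<'E'
from h import *
s=read_state();P=np.array([.5515,.2252]);r=s['position'][:2]-P
print(s['position'],s['force'],s['moment'],s['opening']*87,np.hypot(*r),np.degrees(np.arctan2(r[1],r[0]))%360,np.degrees(np.arctan2(s['tcp_rot'][1,0],s['tcp_rot'][0,0]))+90)
E
```

```text
[0.4670341  0.17331659 0.08232305] [-2.10468444 -0.90446097  4.9388418 ] [-0.12600255  0.26015148  0.28372104] 19.987427967699524 0.09912808139155875 211.5604392683877 210.74835867809406
```

Held throughout, with low forces. Release, lift and inspect.

Call:
play_rows([
  [[0,0,0],[0,0,0]],
  [[0,0,0],[0,0,0]],
  [[0,0,0],[0,0,0]],
  [[0,0,0],[0,0,0]],
  [[0,0,0],[0,0,0]],
], gripper=0.06)

```text
time_s: 8.5
position: [0.4671, 0.1733, 0.0821]
tcp_rot: [[-0.512, 0.0, -0.859], [0.859, 0.0, -0.512], [0.0, -1.0, -0.0]]
force: [1.3, 0.5, -0.6]
opening: 0.661
```

Call:
play_rows([
  [[0,0,0.02],[0,0,0]],
  [[0,0,0.05],[0,0,0]],
  [[0,0,0.09],[0,0,0]],
  [[-0.01,0.01,0.13],[0,0,-0.09]],
  [[-0.02,0.02,0.16],[0,0,-0.18]],
  [[-0.03,0.03,0.18],[0,0,-0.27]],
  [[-0.04,0.04,0.2],[0,0,-0.36]],
  [[-0.04,0.05,0.2],[0,0,-0.45]],
  [[-0.04,0.05,0.2],[0,0,-0.54]],
  [[-0.04,0.05,0.2],[0,0,-0.54]],
])

```text
time_s: 9.75
position: [0.4268, 0.2233, 0.2821]
tcp_rot: [[0.002, -0.0, -1.0], [1.0, -0.0, 0.002], [-0.0, -1.0, 0.0]]
force: [0.3, -0.3, -0.2]
opening: 0.693
```

Call:
play_rows([
  [[0,0,0],[0,0,0]],
  [[0,0,0],[0,0,0]],
])

```text
time_s: 10.0
position: [0.4271, 0.2231, 0.282]
tcp_rot: [[0.002, -0.0, -1.0], [1.0, -0.0, 0.002], [-0.0, -1.0, 0.0]]
force: [0.1, -0.1, 0.1]
opening: 0.692
```

```bash
python3 - <<'E'
from h import *
snap('scene','s3');snap('wrist','w3');print(read_state()['time_s'],read_state()['position'])
b=cv2.imread('pics/w3.png');cv2.imwrite('pics/w3b.png',cv2.resize(b,(800,600)))
ang=lambda d:np.degrees(np.arctan2(d[1],d[0]))%360
P=np.array([.5515,.2252])
for f in('w3','s3'):
    y=np.load(f'pics/{f}.npz');d=y['d'];v,u=np.nonzero((d>0)&(d<2));k=np.linalg.inv(y['m'])@np.c_[u,v,np.ones(len(u))].T*d[v,u]
    c=(y['T'][:3,:3]@k).T+y['T'][:3,3];e=c[:,:2]-P
    n=np.linalg.norm(e,axis=1);a=np.degrees(np.arctan2(e[:,1],e[:,0]))%360
    m=(c[:,2]>.102)&(c[:,2]<.112)&(n<.15)&(n>.065)&(abs(a-211)<20)
    vx,vy,x0,y0=cv2.fitLine(c[m,:2].astype(np.float32),cv2.DIST_HUBER,0,.001,.001).ravel();print(f,m.sum(),ang([-abs(vx),-vy*np.sign(vx)]),x0,y0,ang([x0-P[0],y0-P[1]]))
    m=(abs(c[:,2]-.018)<.006)&(n<.16);print(cv2.minAreaRect(c[m,:2].astype(np.float32)))
E
```

```text
10.1 [0.42709656 0.22316044 0.28206276]
w3 1052 211.48741 0.46595675 0.173842 210.9795385124146
((0.5491354465484619, 0.2257721722126007), (0.23977161943912506, 0.10597490519285202), 75.18089294433594)
s3 251 211.60367 0.47151956 0.17584784 211.67677790506798
((0.553300678730011, 0.22723829746246338), (0.23968346416950226, 0.11248007416725159), 75.37173461914062)
```

View pics/w3b.png

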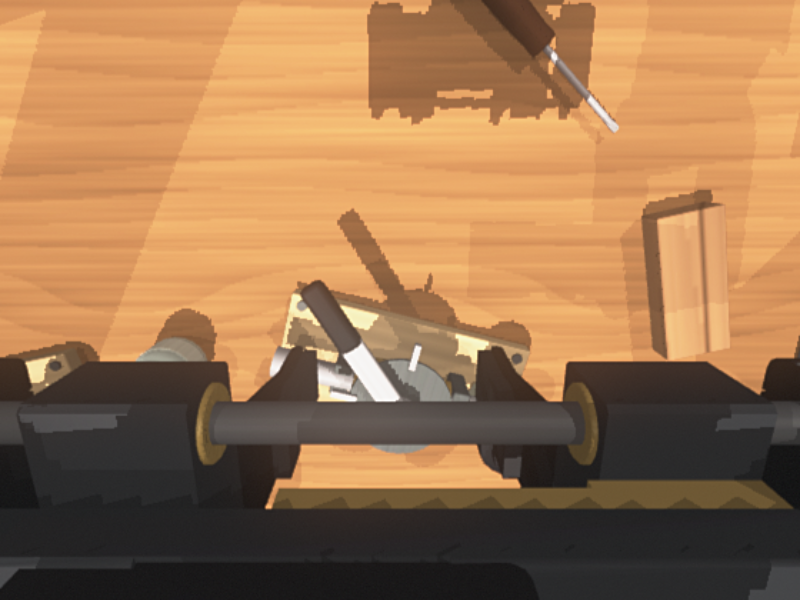

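The wrist view shows the sleeve from (315,290) to (350,345), lying over and hiding the half rib, with the shut rib (415,357) uncovered. The lever is at 211.5°, against a half-open direction of 210.3–211.5°. The gripper is clear.

```bash
python3 -c "
from rig import *
print(hand_in())"
```

```text
the job is handed in; nothing more can be done
None
```

The long lever is at half open, the gripper has let go and is clear, and the job is handed in after about 10 s of robot time.

- **First try failed:** The first grip pinched only the top edge of the sleeve and slid off, and the lever did not move. The scene camera's depth put the fingertips about 25 mm higher than the stated tool geometry. I went 24 mm deeper, gripped the full 20 mm width, swung the lever about 41° and released it.
- **Lever angle:** After release, both cameras put the lever at about 211.5° in the world frame. Measured from the board's edges (shut at about 165.3°), that is about 46° open. Measured from the half rib, it is about 45°. The two references differ by about 1°, and I did not correct for that.
- **Forces:** The readings I took between moves stayed below 10 N at the wrist.
- **Other valve:** The arm never went near the T handle. I did not measure its position again at the end.

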